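# Sort spacer bars by length into their trays

### The job

Put the four steel spacer bars away by length: the trays are graded like a gauge, so lay the shortest bar in the shortest tray, the next in the next, and so on up to the longest, each lying flat on its tray's floor and along it. Leave the specimen jar and the small brown bottle that stand among them where they are.

Things in the scene. Friction and masses are not known exactly. Their poses are not given: they have to be found in the camera images.
- bar_50: The shortest of four loose steel spacer bars: square section 16 x 16 mm, 50 mm long, about 100 g, lying on the bench. Origin at the centre of the bar, x axis along its length (either end may lead).
- bar_70: The second shortest of four loose steel spacer bars: square section 16 x 16 mm, 70 mm long, about 140 g, lying on the bench. Origin at the centre of the bar, x axis along its length (either end may lead).
- bar_90: The second longest of four loose steel spacer bars: square section 16 x 16 mm, 90 mm long, about 180 g, lying on the bench. Origin at the centre of the bar, x axis along its length (either end may lead).
- bar_110: The longest of four loose steel spacer bars: square section 16 x 16 mm, 110 mm long, about 220 g, lying on the bench. Origin at the centre of the bar, x axis along its length (either end may lead).
- tray_50: The shortest of four fixed black open trays: inside 66 mm long (x axis), 40 mm wide (y axis), so the 50 mm bar has 8 mm spare at each end; outside 74 x 48 mm; floor 4 mm and wall tops 16 mm above the bench. Both long walls are cut away to the floor over the middle 40 mm, for fingers. Origin at the centre of the underside.
- tray_70: The second shortest of four fixed black open trays: inside 86 mm long (x axis), 40 mm wide (y axis), so the 70 mm bar has 8 mm spare at each end; outside 94 x 48 mm; floor 4 mm and wall tops 16 mm above the bench. Both long walls are cut away to the floor over the middle 40 mm, for fingers. Origin at the centre of the underside.
- tray_90: The second longest of four fixed black open trays: inside 106 mm long (x axis), 40 mm wide (y axis), so the 90 mm bar has 8 mm spare at each end; outside 114 x 48 mm; floor 4 mm and wall tops 16 mm above the bench. Both long walls are cut away to the floor over the middle 40 mm, for fingers. Origin at the centre of the underside.
- tray_110: The longest of four fixed black open trays: inside 126 mm long (x axis), 40 mm wide (y axis), so the 110 mm bar has 8 mm spare at each end; outside 134 x 48 mm; floor 4 mm and wall tops 16 mm above the bench. Both long walls are cut away to the floor over the middle 40 mm, for fingers. Origin at the centre of the underside.
- jar: Loose bystander: specimen jar with a red screw lid, the one among the bars and trays (others stand farther back), 52 mm across, 62 mm tall, standing upright. Origin at the centre of its underside, z axis up.
- bottle: Loose bystander: small brown bottle with a black cap, 33 mm across, 66 mm tall, standing upright. Origin at the centre of its underside, z axis up.
Things that resemble listed ones, but are neither listed nor needed, are in the scene too. Leave any green or red look-alike of the bar_90 alone.

How it is judged:
By the outcome, as a careful person would: the job done as asked, in the order asked, and still so for the second after the job is handed in, with the robot touching nothing.
It also fails if it takes over 99 s, if anything falls off the work surface, if the arm or the gripper's body presses on something with over 40 N, if the wrist force passes 120 N, or if a joint passes its speed limit or range.

### The arm

A 7-joint arm with a two-finger parallel gripper is mounted at the origin on a cart in front of the work surface, level with it; the furniture and walls round the work are solid. World frame = base frame: x ahead of the robot, y to its left, z up, the work surface at z = 0. Lengths are in m, angles in rad, forces in N, time in s.
With the tool pointing down it reaches from about 0.425 to 0.925 m from the base axis. Payload 6.8 kg.
Tool frame: the origin (TCP) lies midway between the tips of the shut fingers; the grasp point (between the pads) lies r.grip_point_offset behind it (r.grip_point_offset is the distance from the TCP to the grasp point, in m); z points along the fingers, y is the line along which they close (so a half turn about z gives the same grasp; the last joint's range is limited). The gripper opens to 85 mm and grips with 20 to 120 N. Pads are 22 mm wide; open, the fingers measure 114 mm over their backs; the gripper's body (76 mm by 85 mm) begins 54 mm behind the grasp point. The pads swing forward as they close: fully open they stand 13 mm farther back than shut.
Start: joints at [-1.291, 0.477, 0.022, 1.555, -0.011, 1.109, -0.083], TCP at [0.255, 0.625, 0.231] pointing down, gripper open.
Joint ranges: [-2.96, 2.96], [-0.34, 2.1], [-1.41, 1.46], [0.24, 2.44], [-1.37, 4.51], [0.17, 1.92], [-2.96, 2.96]. Speed limits (rad/s): [2.39, 2.39, 3.14, 3.14, 3.14, 3.14, 3.14].

### API

Orientations are given as a rotation vector (axis times angle).
In Python, from bench import r gives the robot as it stands. The module is installed in compiled form; this text tells all that it offers.
- The arm moves only by the shell command python3 -m crank 'ROWS' [FORCE]. ROWS is JSON, a list of rows, each a list of 5 numbers: the shift along the world's x, y, z in units of 200 mm (1.0 is 200 mm), then the turn about the world's z in units of 45 degrees (1.0 is 45 degrees), then the opening, from -1 (shut) to 1 (fully open). In form: [[dx, dy, dz, turn, jaw], ...]. A call has 1 to 8 rows; each row shifts and turns the commanded pose from where the row before left it; what a row does not reach is not made up. A row lasts 1/12 s, in which the tool goes at most 41.7 mm and 7.16 degrees, less where a joint would pass 70% of its speed; a pose out of reach is approached as far as the arm can. A call with a number of a shift or a turn outside -1 to 1 is refused whole. A call with a gripper value outside its range is refused whole. The fingers move at their own pace and stop on an object; FORCE is the grip in N (left out, the last holds). Time passes only in rows, so rows that do not move let the fingers close. It gives the time, the measured TCP pose, the force, the opening and the grip force at its end, in the units of the state.
- r.get_obs(): the state, without advancing time (a new reading comes with each control period).
- r.grab_frame(name): name is "scene" or "top" or "wrist"; returns the picture (420x560x3 uint8, blue, green, red); there is no depth.
- r.camera_model(name): a dict with "fx", "fy", "cx", "cy" (pixels), "R" (3x3) and "t" (3): a world point X has camera coordinates R X + t. Camera axes: x right, y down, z forward; pixel columns grow to the right and rows downward; lengths in m; the calibration is good to about 2 mm. A picture is of the moment at which its call begins: read the wrist's pose just before it. camera_model takes no time and is no camera call; for the wrist camera it gives the pose at the moment of the call.
- r.hand_in(): hands the job in; it is judged then, once.
The state is a dict: "clock": time; "joints": joint angles; "qvel": joint speeds; "tau": joint torques, N m; "tcp_pos": TCP position; "orientation": TCP orientation; "contact_force": force on the tool from outside, world axes, zero at the start; "moment": the same for the moment, N m; "grip_width": finger opening in m; "gripper_force": force on a finger pad.
Only numpy, scipy, OpenCV 4.12 (cv2) and the standard library are available. Lean on these libraries where they do the work, as an engineer would, in place of code of your own. Each camera call takes 0.05 s, during which the arm holds its last target. There are 200 camera calls.

## Working session

There is one attempt and no reset: what is moved stays moved. The work goes in short steps, Python scripts to look and compute and a shell command to move; the robot and the scene stay as the last step left them, time stands still between calls to the robot, and variables do not carry over. Pictures are saved under pics/ and viewed, at most 14 in all, crops included, and the job is handed in when it is done.

```bash
mkdir -p pics; python3 - <<'E'
from bench import r
import cv2
o=r.get_obs();print(o['clock'],o['tcp_pos'],o['orientation'],o['grip_width'],r.grip_point_offset)
for n in("top","scene"):
    cv2.imwrite(f"pics/{n}0.png",r.grab_frame(n))
    m=r.camera_model(n);print(n,m)
E
```

```text
0.0 [0.25502123 0.62432349 0.23030813] [-6.05185453e-01 -3.08252924e+00  2.89245357e-03] 0.08523526006935596 0.0187
top {'fx': 385.3969280659482, 'fy': 385.3969280659482, 'cx': 285.36322780357006, 'cy': 209.16790005626012, 'R': array([[ 6.86244963e-04, -9.99910102e-01, -1.33909096e-02],
       [-9.85721827e-01,  1.57838364e-03, -1.68374551e-01],
       [ 1.68380550e-01,  1.33152581e-02, -9.85632129e-01]]), 't': array([0.0680543 , 0.50737171, 0.90568828])}
scene {'fx': 389.61585917766615, 'fy': 389.61585917766615, 'cx': 281.72171335794303, 'cy': 207.83458240727506, 'R': array([[-0.53753439, -0.84299267,  0.0204973 ],
       [-0.4407683 ,  0.26016726, -0.85909039],
       [ 0.71887418, -0.47082519, -0.51141329]]), 't': array([0.34326909, 0.23160086, 0.74113372])}
```

View pics/top0.png

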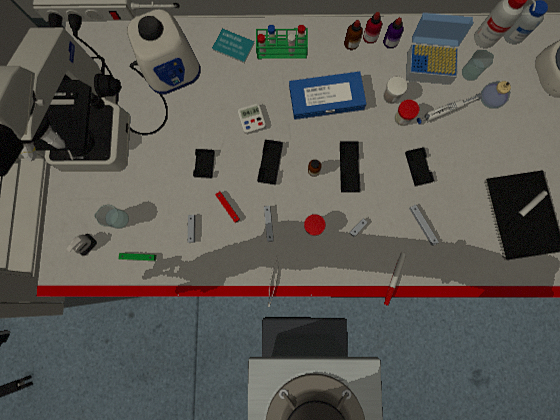

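View pics/scene0.png

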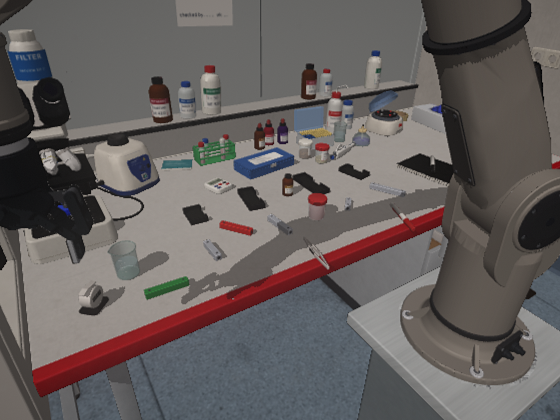

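Top view, bars (grey): (191,228), (269,223), (360,227), (424,224). Trays (black): (204,163), (270,161), (349,166), (419,167). Jar lid is at (315,225) and the bottle at (314,167). The red (228,207) and green (137,257) bars are look-alikes. In the scene view the gripper hangs at far left, clear of the bars. I'll measure by ray casting next.

```bash
cat > h.py <<'E'
import numpy as np,cv2
from bench import r
def ray(m,uv,z):
    uv=np.atleast_2d(np.float64(uv)); R,t=m['R'],m['t']
    d=np.c_[(uv[:,0]-m['cx'])/m['fx'],(uv[:,1]-m['cy'])/m['fy'],np.ones(len(uv))]@R
    c=-R.T@t
    return (c+d*((z-c[2])/d[:,2])[:,None])
def rect(m,cnt,z):
    p=ray(m,cnt.reshape(-1,2),z)[:,:2]
    (c,s,a)=cv2.minAreaRect(np.float32(p*1000))
    if s[0]<s[1]: s=(s[1],s[0]); a+=90
    return np.round(c,1),np.round(s,1),(a+90)%180-90
E
python3 - <<'E'
from h import *
im=cv2.imread('pics/top0.png');m=r.camera_model('top')
hsv=cv2.cvtColor(im,cv2.COLOR_BGR2HSV)
print('bottom-cam centre',-m['R'].T@m['t'])
for n,u,v in [('t',204,163),('t',270,161),('t',349,166),('t',419,167)]:
    g=np.zeros(im.shape[:2],np.uint8);g[v-32:v+32,u-22:u+22]=(im[v-32:v+32,u-22:u+22].max(2)<45)*255
    cs=cv2.findContours(g,0,1)[0];c=max(cs,key=cv2.contourArea)
    print(n,u,v,rect(m,c,.012),cv2.boundingRect(c))
print([im[228,191],im[226,269],im[229,360],im[224,424],im[235,200],im[245,424]])
for n,u,v,z in [('jar',315,225,.062)]:
    g=((hsv[...,1]>150)&((hsv[...,0]<10)|(hsv[...,0]>170))&(im[...,2]>80)).astype(np.uint8)
    w=np.zeros_like(g);w[205:245,300:330]=g[205:245,300:330]
    c=max(cv2.findContours(w,0,1)[0],key=cv2.contourArea);print(n,rect(m,c,z))
print('bottle',ray(m,[[314,165]],.066))
a=cv2.resize(im[135:265,170:310],None,fx=4,fy=4,interpolation=2)
b=cv2.resize(im[135:265,310:450],None,fx=4,fy=4,interpolation=2)
cv2.imwrite('pics/zl.png',a);cv2.imwrite('pics/zr.png',b)
E
```

```text
bottom-cam centre [0.34758037 0.05518788 0.97901526]
t 204 163 (array([635.8, 281.6]), array([75.3, 50.4]), -3.188934326171875) (193, 149, 22, 29)
t 270 161 (array([639.4, 108.7]), array([115. ,  48.5]), -9.484825134277344) (257, 140, 26, 44)
t 349 166 (array([625.3, -97.3]), array([131.2,  48.7]), -0.12924957275390625) (340, 142, 20, 50)
t 419 167 (array([ 625.5, -276.9]), array([94.8, 52.1]), 12.762124061584473) (405, 148, 29, 38)
[array([115, 118, 116], dtype=uint8), array([81, 83, 82], dtype=uint8), array([115, 117, 114], dtype=uint8), array([111, 116, 115], dtype=uint8), array([76, 85, 87], dtype=uint8), array([73, 81, 83], dtype=uint8)]
jar (array([467. ,  -2.2]), array([50.3, 45.9]), 89.92017364501953)
bottle [[ 0.61317873 -0.00254136  0.066     ]]
```

View pics/zl.png

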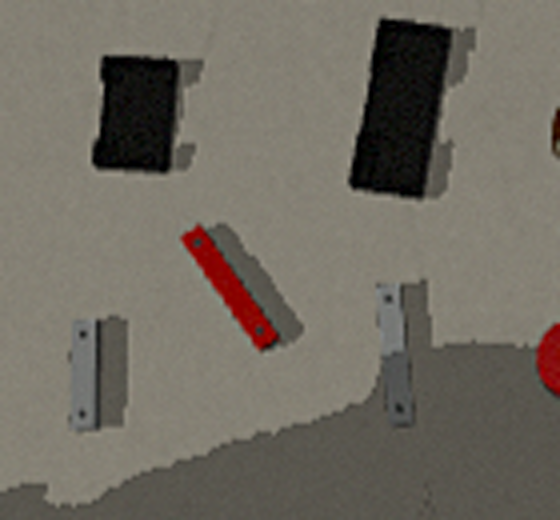

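View pics/zr.png

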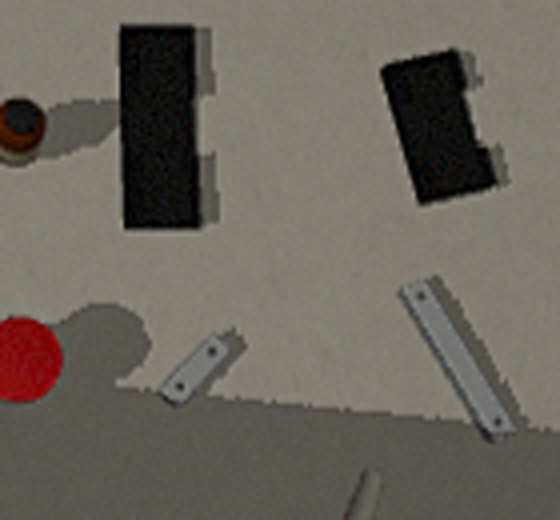

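Left crop: steel bars A, with holes at (83,335)/(81,413), and B, with holes at (389,299)/(399,408). The red bar between them is a look-alike to leave alone. Right crop: C, with holes at (212,351)/(180,386), and D, with holes at (421,296)/(498,421). By length A=70, B=90, C=50 and D=110. I'll check this numerically.

```bash
python3 - <<'E'
from h import *
im=cv2.imread('pics/top0.png');m=r.camera_model('top')
# (holes) and end-edge midpoints in 4x crops
H={'A':(170,[(83,335),(81,413)],[(86,320),(83,430)]),'B':(170,[(389,299),(399,408)],[(390,284),(402,426)]),
'C':(310,[(212,351),(180,386)],[(221,338),(169,398)]),'D':(310,[(421,296),(498,421)],[(412,283),(505,434)])}
for k,(x0,h,e) in H.items():
    for q in(h,e):
        p=ray(m,np.array(q)/4.+[x0-.375,135-.375],.016)[:,:2];d=p[0]-p[1]
        print(k,p.mean(0).round(4),'len',np.linalg.norm(d).round(4),'yaw',np.degrees(np.arctan2(d[1],d[0])).round(1))
E
```

```text
A [0.4641 0.3084] len 0.0495 yaw 1.0
A [0.4635 0.3068] len 0.0698 yaw 0.9
B [0.477  0.1117] len 0.0696 yaw 5.7
B [0.4762 0.1104] len 0.0906 yaw 5.2
C [ 0.4671 -0.1157] len 0.0303 yaw -43.2
C [ 0.4674 -0.1151] len 0.0507 yaw -41.7
D [ 0.4735 -0.2804] len 0.0901 yaw 28.7
D [ 0.4736 -0.2797] len 0.1088 yaw 28.7
```

Lengths confirmed: 50.7, 69.8, 90.6 and 108.8 mm. bar_50=C goes to tray (204,163), bar_70=A to (419,167), bar_90=B to (270,161), bar_110=D to (349,166). Starting with bar_50.

```bash
python3 -m crank '[[0.14,-0.14,0,-0.07,0],[0.14,-0.14,0,-0.07,0],[0.14,-0.14,0,-0.07,0],[0.14,-0.14,0,-0.07,0],[0.14,-0.14,0,-0.07,0],[0.14,-0.14,0,-0.07,0]]' 40
python3 -m crank '[[0.015,-0.19,0,0,0],[0.015,-0.19,0,0,0],[0.015,-0.19,0,0,0],[0.015,-0.19,0,0,0],[0.015,-0.19,0,0,0],[0.015,-0.19,0,0,0],[0.015,-0.19,0,0,0],[0.015,-0.19,0,0,0]]'
python3 -m crank '[[0.015,-0.19,0,0,0],[0.015,-0.19,0,0,0],[0.015,-0.19,0,0,0],[0.015,-0.19,0,0,0],[0.015,-0.19,0,0,0],[0.015,-0.19,0,0,0],[0.015,-0.19,0,0,0],[0,0,0,0,0],[0,0,0,0,0]]' || true
cat >> h.py <<'E'
def st():
    o=r.get_obs();v=o['orientation'];R=cv2.Rodrigues(np.float64(v))[0]
    y=np.degrees(np.arctan2(R[1,1],R[0,1]))-90
    print('t',round(o['clock'],2),'tcp',o['tcp_pos'].round(4),'yaw',round((y+90)%180-90,1),'tilt',R[:,2].round(3),'w',round(o['grip_width'],4),'gf',o['gripper_force'],'F',np.round(o['contact_force'],1),'q',o['joints'].round(2))
    return o['tcp_pos'],(y+90)%180-90
def go(x,y,yaw,z):
    p,a=st();d=(np.array([x,y,z])-p)/.2
    print('need units',d.round(3),'turn',round(((yaw-a+90)%180-90)/45,3))
E
python3 -c "
from h import *
go(.4672,-.1155,-42.3,.10)"
```

```text
clock: 0.6
tcp_pos: [0.4241, 0.4551, 0.231]
orientation: [-1.107, -2.94, 0.001]
contact_force: [0.7, -0.1, -0.8]
grip_width: 0.0429
gripper_force: 0.0
clock: 1.27
tcp_pos: [0.4468, 0.151, 0.2311]
orientation: [-1.103, -2.941, 0.0]
contact_force: [1.1, 0.3, -0.0]
grip_width: 0.0427
gripper_force: 0.0
t 1.27 tcp [0.4468 0.151  0.2311] yaw -41.1 tilt [-0.  0. -1.] w 0.0427 gf 0.0 F [ 1.1  0.3 -0. ] q [-0.71  0.14  0.28  2.04 -0.05  0.97  0.44]
need units [ 0.102 -1.332 -0.656] turn -0.026validation failed for argument at $...
```

```bash
python3 -m crank '[[0.015,-0.19,0,0,0],[0.015,-0.19,0,0,0],[0.015,-0.19,0,-0.026,0],[0.015,-0.19,0,0,0],[0.015,-0.19,0,0,0],[0.015,-0.19,0,0,0],[0.012,-0.19,0,0,0],[0,0,0,0,0]]' >/dev/null
python3 - <<'E'
from h import *
go(.4672,-.1155,-42.3,.10)
m=r.camera_model('wrist');im=r.grab_frame('wrist');cv2.imwrite('pics/w1.png',im)
R,t=m['R'],m['t']
for X in([.4672,-.1155,.016],):
    c=R@np.array(X)+t;print('expect px',m['fx']*c[0]/c[2]+m['cx'],m['fy']*c[1]/c[2]+m['cy'])
E
```

```text
t 1.93 tcp [ 0.4669 -0.121   0.2317] yaw -42.9 tilt [ 0.001 -0.003 -1.   ] w 0.0425 gf 0.0 F [ 0.6  0.4 -0. ] q [-0.33  0.16  0.51  2.03 -0.09  0.97  1.05]
need units [ 0.002  0.027 -0.659] turn 0.013
expect px 285.3445079787528 172.08788418774338
```

View pics/w1.png

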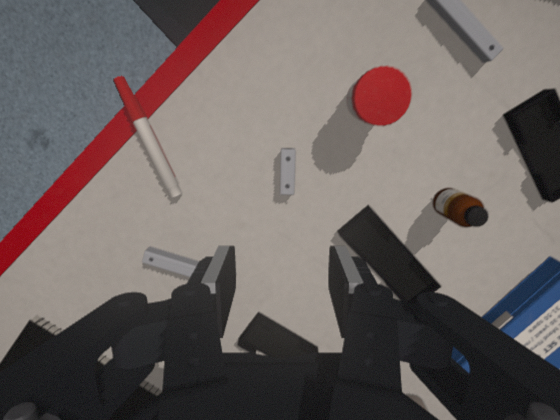

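Wrist view: bar_50 at (288,171), predicted (285,172), with yaw aligned. The jar at (382,96) is clear of the fingers. Descending.

```bash
python3 -m crank '[[0,0.02,-0.19,0.013,0],[0,0,-0.19,0,0],[0,0,-0.19,0,0],[0,0,-0.19,0,0],[0,0,-0.15,0,0],[0,0,-0.1,0,0],[0,0,-0.07,0,0],[0,0,0,0,0]]' >/dev/null
python3 -c "
from h import *
go(.4672,-.1155,-42.3,.003)"
```

```text
t 2.65 tcp [ 0.4655 -0.1073  0.0126] yaw -41.6 tilt [-0.006  0.001 -1.   ] w 0.043 gf 0.0 F [-0.6  0.8 -0.2] q [-0.17  0.53  0.33  2.19 -0.36  0.48  1.29]
need units [ 0.009 -0.041 -0.048] turn -0.015
```

```bash
python3 -m crank '[[0,0,0,0,0],[0,0,0,0,0],[0,0,0,0,0]]' >/dev/null
python3 -c "
from h import *
go(.4672,-.1155,-42.3,.003)"
```

```text
t 2.9 tcp [ 0.4686 -0.1088  0.0164] yaw -41.7 tilt [ 0.002  0.    -1.   ] w 0.0426 gf 0.0 F [ 0.3 -0.  -0.1] q [-0.17  0.52  0.34  2.18 -0.36  0.48  1.29]
need units [-0.007 -0.034 -0.067] turn -0.014
```

```bash
python3 -m crank '[[-0.007,-0.034,-0.03,-0.014,0],[0,0,-0.036,0,0],[0,0,0,0,0],[0,0,0,0,0]]' >/dev/null
python3 -c "
from h import *
go(.4672,-.1155,-42.3,.003)"
```

```text
t 3.23 tcp [ 0.4658 -0.116   0.0018] yaw -42.4 tilt [-0.001  0.    -1.   ] w 0.0426 gf 0.0 F [-0.1  0.3  0.3] q [-0.14  0.55  0.32  2.19 -0.38  0.46  1.31]
need units [0.007 0.003 0.006] turn 0.001
```

```bash
python3 -m crank '[[0,0,0.005,0,-1],[0,0,0,0,-1],[0,0,0,0,-1],[0,0,0,0,-1],[0,0,0,0,-1],[0,0,0,0,-1]]' 50
python3 -m crank '[[0,0,0.05,0,-1],[0,0,0.1,0,-1],[0,0,0.15,0,-1],[0,0,0.1,0,-1],[0,0,0,0,-1]]' >/dev/null
python3 -c "
from h import *
go(.6358,.2816,-4,.08)"
```

```text
clock: 3.73
tcp_pos: [0.4665, -0.1159, 0.0035]
orientation: [1.134, 2.929, 0.001]
contact_force: [-1.0, 0.5, 6.8]
grip_width: 0.0145
gripper_force: 49.4
t 4.15 tcp [ 0.4686 -0.1164  0.0868] yaw -42.4 tilt [ 0.006 -0.    -1.   ] w 0.0147 gf 48.95431458950043 F [ 0.3 -0.9 -0.3] q [-0.24  0.39  0.44  2.16 -0.28  0.64  1.22]
need units [ 0.836  1.99  -0.034] turn 0.852
```

```bash
python3 -m crank '[[0.03,0.08,0.08,0.07,-1],[0.07,0.165,0.06,0.07,-1],[0.07,0.165,0,0.07,-1],[0.07,0.165,0,0.07,-1],[0.07,0.165,0,0.07,-1],[0.07,0.165,0,0.07,-1]]' >/dev/null
python3 -m crank '[[0.07,0.165,0,0.07,-1],[0.07,0.165,0,0.07,-1],[0.07,0.165,0,0.07,-1],[0.07,0.165,0,0.07,-1],[0.07,0.165,0,0.07,-1],[0.07,0.165,0,0.07,-1],[0,0,0,0,-1],[0,0,0,0,-1]]' >/dev/null
python3 - <<'E'
from h import *
go(.6358,.2816,-4,.08)
im=r.grab_frame('wrist');cv2.imwrite('pics/w2.png',im)
m=r.camera_model('wrist')
g=(im.max(2)<38).astype(np.uint8)*255
for c in cv2.findContours(g,0,1)[0]:
    if cv2.contourArea(c)>800: print(cv2.boundingRect(c),rect(m,c,.014))
E
```

```text
t 5.32 tcp [0.6255 0.2661 0.1099] yaw -4.3 tilt [-0.001  0.001 -1.   ] w 0.015 gf 49.06908094882965 F [ 0.9 -1.2 -0.8] q [-0.65  0.62  0.23  1.65 -0.17  0.89  1.14]
need units [ 0.052  0.077 -0.15 ] turn 0.007
(0, 290, 560, 130) (array([759.2, 249.8]), array([501.6, 129. ]), 85.60004425048828)
(40, 162, 79, 146) (array([640.4, 108.8]), array([115.7,  52.7]), -9.773689270019531)
```

View pics/w2.png

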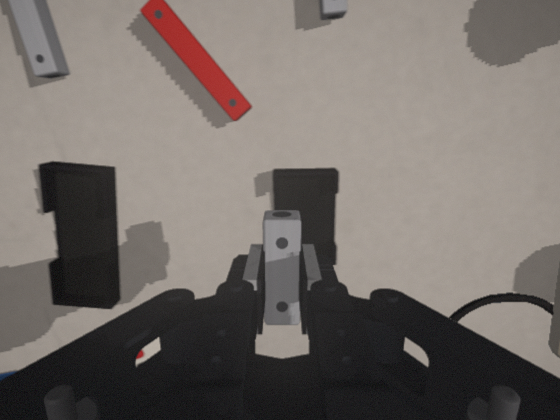

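Wrist view: bar_50 is held along the jaws. tray_50 lies below, with its near-end rim corners at (275,170) and (337,169). I'll check the tray centre from that rim.

```bash
python3 - <<'E'
from h import *
m=r.camera_model('wrist')
p=ray(m,[[275,170],[337,169]],.016)[:,:2];d=p[0]-p[1];a=np.arctan2(d[1],d[0])
print(p.round(4),np.linalg.norm(d),np.degrees(a)-90)
y=np.radians(-4);print('centre',p.mean(0)+.037*np.array([np.cos(y),np.sin(y)]))
b=ray(m,[[282,211],[282,324]],.1099+.013)[:,:2];print('bar',b,b.mean(0))
go(.6358,.2816,-4,.02)
E
```

```text
[[0.5985 0.2602]
 [0.6012 0.3043]] 0.04416408371213794 -183.55772145499296
centre [0.63676461 0.27969806]
bar [[0.5978909  0.26537507]
 [0.65015578 0.26126996]] [0.62402334 0.26332252]
t 5.37 tcp [0.6254 0.2633 0.11  ] yaw -4.5 tilt [-0.002 -0.001 -1.   ] w 0.0145 gf 49.06997501850128 F [ 0.6 -1.5 -1. ] q [-0.65  0.61  0.23  1.66 -0.17  0.89  1.14]
need units [ 0.052  0.091 -0.45 ] turn 0.011
```

```bash
python3 -m crank '[[0.055,0.085,0,0,-1],[0,0,-0.1,0,-1],[0,0,-0.15,0,-1],[0,0,-0.1,0,-1],[0,0,0,0,-1],[0,0,0,0,-1],[0,0,0,0,-1]]' >/dev/null
python3 -c "
from h import *
go(.6365,.2805,-4,.0085)"
```

```text
t 5.95 tcp [0.6381 0.2791 0.0425] yaw -4.6 tilt [ 0.001  0.    -1.   ] w 0.0148 gf 49.072333574295044 F [ 0.  -0.6 -1.1] q [-0.64  0.72  0.21  1.64 -0.19  0.8   1.14]
need units [-0.008  0.007 -0.17 ] turn 0.014
```

```bash
python3 -m crank '[[-0.008,0.007,-0.08,0.014,-1],[0,0,-0.06,0,-1],[0,0,-0.028,0,-1],[0,0,0,0,-1],[0,0,0,0,-1]]'
python3 -m crank '[[0,0,0,0,-0.3],[0,0,0,0,-0.3],[0,0,0,0,-0.3],[0,0,0,0,-0.3],[0,0,0.05,0,-0.3],[0,0,0.15,0,-0.3],[0,0,0.19,0,0],[0,0,0.19,0,0]]'
python3 -c "
from h import *
go(.4638,.3075,1,.1)"
```

```text
clock: 6.37
tcp_pos: [0.6361, 0.2814, 0.0081]
orientation: [0.108, 3.139, 0.0]
contact_force: [0.2, -0.1, -2.0]
grip_width: 0.0144
gripper_force: 49.2
clock: 7.03
tcp_pos: [0.635, 0.2811, 0.1247]
orientation: [-0.107, -3.138, 0.002]
contact_force: [0.5, 0.6, -0.2]
grip_width: 0.043
gripper_force: 0.0
t 7.03 tcp [0.635  0.2811 0.1247] yaw -3.9 tilt [-0.001 -0.001 -1.   ] w 0.043 gf 0.0 F [ 0.5  0.6 -0.2] q [-0.66  0.62  0.23  1.6  -0.17  0.94  1.13]
need units [-0.856  0.132 -0.124] turn 0.109
```

```bash
python3 -m crank '[[-0.17,0.027,0,0.022,0],[-0.17,0.027,0,0.022,0],[-0.17,0.027,0,0.022,0],[-0.17,0.027,0,0.022,0],[-0.17,0.027,0,0.022,0],[0,0,0,0,0],[0,0,0,0,0],[0,0,0,0,0]]' >/dev/null
python3 - <<'E'
from h import *
go(.4638,.3075,1,.003)
im=r.grab_frame('top');cv2.imwrite('pics/t2.png',im)
im=r.grab_frame('wrist');cv2.imwrite('pics/w3.png',im)
E
```

```text
t 7.7 tcp [0.4666 0.3087 0.1245] yaw 1.0 tilt [ 0.002  0.001 -1.   ] w 0.0427 gf 0.0 F [ 0.1 -0.5  0.4] q [-0.86  0.42  0.2   1.94 -0.12  0.79  1.  ]
need units [-0.014 -0.006 -0.607] turn -0.001
```

View pics/w3.png

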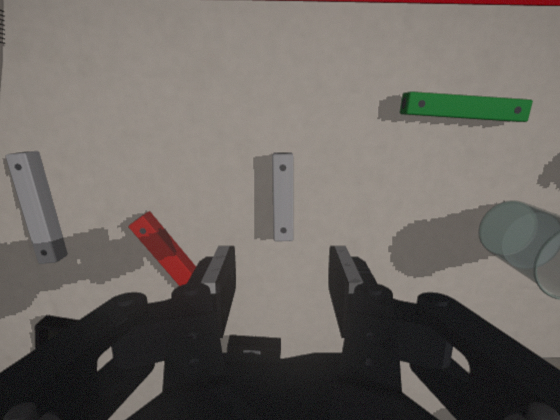

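Wrist view: bar_70 with holes at (283,168) and (283,230), between the fingers' lines. The red look-alike is off to the left. bar_90 shows holes at (18,167) and (43,253). The green look-alike and the beaker are clear.

```bash
python3 - <<'E'
from h import *
m=r.camera_model('wrist')
for q in([[283,168],[283,230]],[[18,167],[43,253]]):
    p=ray(m,q,.016)[:,:2];d=p[1]-p[0];print(p.mean(0),np.linalg.norm(d),np.degrees(np.arctan2(d[1],d[0])))
E
python3 -m crank '[[-0.01,-0.006,-0.1,0,0],[0,0,-0.13,0,0],[0,0,-0.13,0,0],[0,0,-0.1,0,0],[0,0,-0.07,0,0],[0,0,0,0,0],[0,0,0,0,0],[0,0,0,0,0]]'
python3 -c "
from h import *
go(.4638,.3075,1,.002)"
```

```text
[0.46646814 0.30878471] 0.049533733599010865 0.9804289767310428
[0.4791254  0.11205546] 0.07024037071465235 5.376393474439316
clock: 8.47
tcp_pos: [0.465, 0.3073, 0.0182]
orientation: [-0.027, 3.14, 0.001]
contact_force: [-0.4, -0.3, 0.8]
grip_width: 0.0427
gripper_force: 0.0
t 8.47 tcp [0.465  0.3073 0.0182] yaw 1.0 tilt [ 0.001  0.001 -1.   ] w 0.0427 gf 0.0 F [-0.4 -0.3  0.8] q [-0.82  0.58  0.16  2.   -0.16  0.57  1.04]
need units [-0.006  0.001 -0.081] turn 0.0
```

Good; take x≈0.465.

```bash
python3 -m crank '[[0,0.004,-0.04,0,0],[0,0,-0.04,0,0],[0,0,0,0,0],[0,0,0.005,0,-1],[0,0,0,0,-1],[0,0,0,0,-1],[0,0,0,0,-1],[0,0,0,0,-1]]'
python3 -m crank '[[0,0,0,0,-1],[0,0,0.05,0,-1],[0,0,0.1,0,-1],[0,0,0.15,0,-1],[0,0,0.15,0,-1],[0,0,0.1,0,-1],[0,0,0,0,-1]]' >/dev/null
python3 -c "
from h import *
go(.6255,-.2769,12.8,.11)"
```

```text
clock: 9.13
tcp_pos: [0.4639, 0.3083, 0.0029]
orientation: [-0.029, 3.141, 0.001]
contact_force: [-0.6, -0.4, 3.9]
grip_width: 0.0142
gripper_force: 49.6
t 9.72 tcp [0.4659 0.3096 0.1171] yaw 1.0 tilt [ 0.006  0.005 -1.   ] w 0.0143 gf 49.07209396362305 F [ 1.5 -0.  -1.1] q [-0.86  0.43  0.2   1.95 -0.12  0.76  1.  ]
need units [ 0.798 -2.932 -0.036] turn 0.262
```

```bash
python3 -m crank '[[0.05,-0.183,0,0.016,-1],[0.05,-0.183,0,0.016,-1],[0.05,-0.183,0,0.016,-1],[0.05,-0.183,0,0.016,-1],[0.05,-0.183,0,0.016,-1],[0.05,-0.183,0,0.016,-1],[0.05,-0.183,0,0.016,-1],[0.05,-0.183,0,0.016,-1]]' >/dev/null
python3 -m crank '[[0.05,-0.183,0,0.016,-1],[0.05,-0.183,0,0.016,-1],[0.05,-0.183,0,0.016,-1],[0.05,-0.183,0,0.016,-1],[0.05,-0.183,0,0.016,-1],[0.05,-0.183,0,0.016,-1],[0.05,-0.1,0,0.016,-1],[0,0,0,0,-1]]' >/dev/null
python3 -m crank '[[0,0,0,0,-1],[0,0,0,0,-1]]' >/dev/null
python3 - <<'E'
from h import *
go(.6255,-.2769,12.8,.05)
im=r.grab_frame('wrist');cv2.imwrite('pics/w4.png',im)
E
```

```text
t 11.22 tcp [ 0.6129 -0.223   0.1115] yaw 11.9 tilt [-0.002  0.001 -1.   ] w 0.0146 gf 49.16688680648804 F [-0.3  0.6 -1.7] q [ 0.09  0.57  0.24  1.72 -0.17  0.87  2.17]
need units [ 0.063 -0.269 -0.308] turn 0.021
```

View pics/w4.png

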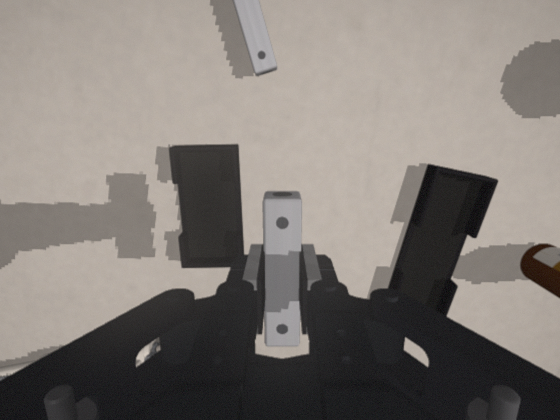

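Wrist view: bar_70 is held straight. tray_70's rim corners are about (171,147), (238,145), (244,266) and (181,267). tray_110's near rim corners are (428,165) and (495,180).

```bash
python3 - <<'E'
from h import *
m=r.camera_model('wrist')
p=ray(m,[[171,147],[238,145],[244,266],[181,267]],.016)[:,:2]
d=p[2]+p[3]-p[0]-p[1];L=np.linalg.norm(d)/2;a=np.arctan2(d[1],d[0])
print('t70',p.mean(0),L,np.degrees(a),np.linalg.norm(p[0]-p[1]),np.linalg.norm(p[2]-p[3]))
p=ray(m,[[428,165],[495,180]],.016)[:,:2];d=p[1]-p[0];a=np.arctan2(-d[0],d[1])
print('t110',p.mean(0)+.067*np.array([np.cos(a),np.sin(a)]),np.degrees(a),np.linalg.norm(d))
go(.6255,-.2769,12.8,.05)
E
```

```text
t70 [ 0.62709738 -0.27517161] 0.09269331497022609 12.263041443858214 0.04728000653009735 0.04903332206185488
t110 [ 0.62934139 -0.10164535] -0.4472198790621109 0.050988159001639666
t 11.27 tcp [ 0.6131 -0.2224  0.1117] yaw 11.9 tilt [-0.002  0.002 -1.   ] w 0.0145 gf 49.16694760322571 F [-0.1 -1.  -1.2] q [ 0.08  0.57  0.23  1.72 -0.17  0.87  2.17]
need units [ 0.062 -0.273 -0.309] turn 0.019
```

```bash
python3 -m crank '[[0.034,-0.133,0,0.015,-1],[0.033,-0.133,0,0,-1],[0,0,-0.1,0,-1],[0,0,-0.13,0,-1],[0,0,-0.1,0,-1],[0,0,0,0,-1],[0,0,0,0,-1],[0,0,0,0,-1]]' >/dev/null
python3 -c "
from h import *
go(.6263,-.2757,12.5,.0075)"
```

```text
t 11.93 tcp [ 0.6279 -0.2767  0.0477] yaw 12.6 tilt [ 0.001 -0.    -1.   ] w 0.0148 gf 49.26601052284241 F [ 0.6  0.3 -0.7] q [ 0.18  0.7   0.21  1.67 -0.19  0.79  2.27]
need units [-0.008  0.005 -0.201] turn -0.002
```

```bash
python3 -m crank '[[-0.008,0.005,-0.1,0,-1],[0,0,-0.07,0,-1],[0,0,-0.03,0,-1],[0,0,0,0,-1],[0,0,0,0,-1]]'
python3 -m crank '[[0,0,0,0,-0.3],[0,0,0,0,-0.3],[0,0,0,0,-0.3],[0,0,0,0,-0.3],[0,0,0.05,0,-0.3],[0,0,0.15,0,-0.3],[0,0,0.19,0,0],[0,0,0.19,0,0]]'
python3 -c "
from h import *
go(.478,.111,5.4,.11)"
```

```text
clock: 12.35
tcp_pos: [0.6259, -0.2765, 0.0071]
orientation: [-0.343, 3.122, -0.0]
contact_force: [-0.2, -0.7, -1.7]
grip_width: 0.0148
gripper_force: 50.0
clock: 13.02
tcp_pos: [0.6247, -0.2763, 0.1238]
orientation: [0.342, -3.121, -0.001]
contact_force: [0.8, -0.4, -0.1]
grip_width: 0.0424
gripper_force: 0.0
t 13.02 tcp [ 0.6247 -0.2763  0.1238] yaw 12.5 tilt [-0.002  0.    -1.   ] w 0.0424 gf 0.0 F [ 0.8 -0.4 -0.1] q [ 0.16  0.61  0.24  1.64 -0.17  0.92  2.25]
need units [-0.734  1.937 -0.069] turn -0.158
```

```bash
python3 -m crank '[[-0.067,0.176,0,-0.014,0],[-0.067,0.176,0,-0.014,0],[-0.067,0.176,0,-0.014,0],[-0.067,0.176,0,-0.014,0],[-0.067,0.176,0,-0.014,0],[-0.067,0.176,0,-0.014,0],[-0.067,0.176,0,-0.014,0],[-0.067,0.176,0,-0.014,0]]' >/dev/null
python3 -m crank '[[-0.067,0.176,0,-0.014,0],[-0.067,0.176,0,-0.014,0],[-0.067,0.176,0,-0.014,0],[0,0,0,0,0],[0,0,0,0,0],[0,0,0,0,0]]' >/dev/null
python3 - <<'E'
from h import *
go(.478,.111,5.4,.04)
im=r.grab_frame('wrist');cv2.imwrite('pics/w5.png',im)
E
```

```text
t 14.18 tcp [0.4784 0.1104 0.1232] yaw 5.6 tilt [ 0.001  0.    -1.   ] w 0.0425 gf 0.0 F [0.  0.2 0. ] q [-0.53  0.32  0.21  2.1  -0.1   0.73  1.41]
need units [-0.002  0.003 -0.416] turn -0.005
```

View pics/w5.png

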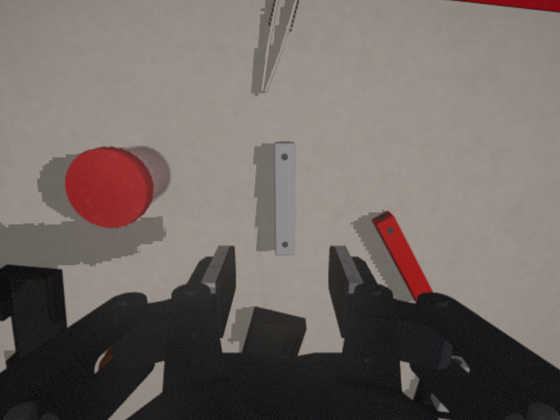

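Wrist view: bar_90 with holes at (285,156) and (284,244), aligned. The red look-alike's tip at (375,215) is about 70 mm away and the jar at (110,187) about 100 mm, so both are clear. Descending.

```bash
python3 - <<'E'
from h import *
p=ray(r.camera_model('wrist'),[[284.5,156],[284.5,244]],.016);print(p.mean(0))
E
python3 -m crank '[[0,0,-0.1,0,0],[0,0,-0.13,0,0],[0,0,-0.13,0,0],[0,0,-0.1,0,0],[0,0,-0.07,0,0],[0,0,0,0,0],[0,0,0,0,0],[0,0,0,0,0]]' >/dev/null
python3 -c "
from h import *
go(.478,.111,5.4,.002)"
```

```text
[0.47871956 0.11126266 0.016     ]
t 14.9 tcp [0.479  0.1098 0.0173] yaw 5.5 tilt [ 0.001  0.    -1.   ] w 0.043 gf 0.0 F [ 0.5 -0.5  0.4] q [-0.48  0.51  0.16  2.15 -0.16  0.49  1.47]
need units [-0.005  0.006 -0.077] turn -0.002
```

```bash
python3 -m crank '[[-0.002,0.006,-0.04,0,0],[0,0,-0.037,0,0],[0,0,0,0,0],[0,0,0.005,0,-1],[0,0,0,0,-1],[0,0,0,0,-1],[0,0,0,0,-1],[0,0,0,0,-1]]'
python3 -m crank '[[0,0,0,0,-1],[0,0,0.05,0,-1],[0,0,0.1,0,-1],[0,0,0.15,0,-1],[0,0,0.15,0,-1],[0,0,0.1,0,-1],[0,0,0,0,-1]]' >/dev/null
python3 -c "
from h import *
go(.6399,.1087,-9.6,.11)"
```

```text
clock: 15.57
tcp_pos: [0.4779, 0.112, 0.0025]
orientation: [-0.153, 3.137, 0.0]
contact_force: [-0.8, -0.7, 6.2]
grip_width: 0.0147
gripper_force: 49.5
t 16.15 tcp [0.4801 0.1126 0.1163] yaw 5.6 tilt [ 0.007  0.003 -1.   ] w 0.0144 gf 49.18614685535431 F [ 1.   0.3 -2.3] q [-0.54  0.33  0.21  2.1  -0.11  0.7   1.42]
need units [ 0.799 -0.019 -0.032] turn -0.337
```

```bash
python3 -m crank '[[0.13,-0.003,0,-0.067,-1],[0.13,-0.003,0,-0.067,-1],[0.13,-0.003,0,-0.067,-1],[0.13,-0.003,0,-0.067,-1],[0.13,-0.003,0,-0.067,-1],[0,0,0,0,-1],[0,0,0,0,-1],[0,0,0,0,-1]]' >/dev/null
python3 - <<'E'
from h import *
go(.6399,.1087,-9.6,.05)
im=r.grab_frame('wrist');cv2.imwrite('pics/w6.png',im)
E
```

```text
t 16.82 tcp [0.6062 0.1087 0.1109] yaw -9.4 tilt [-0.003 -0.001 -1.   ] w 0.0147 gf 49.102152585983276 F [-0.5 -0.9 -2.3] q [-0.48  0.53  0.28  1.82 -0.19  0.83  1.29]
need units [ 0.169 -0.    -0.305] turn -0.003
```

View pics/w6.png

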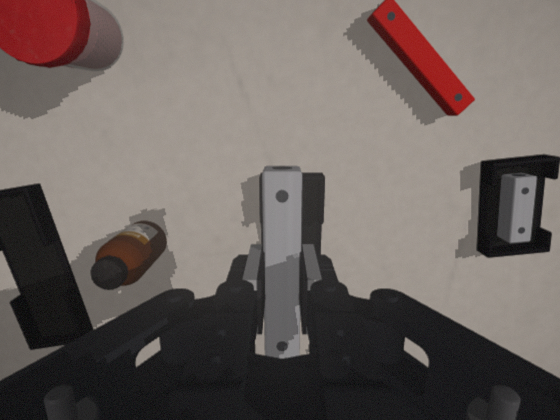

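Wrist view: bar_50 lies flat inside tray_50 at (518,205). bar_90 is held over tray_90, whose near-right rim corner is (324,174). The bottle at (130,253) and jar are undisturbed.

```bash
python3 - <<'E'
from h import *
p=ray(r.camera_model('wrist'),[[324,174]],.016)[0,:2];a=np.radians(-9.6);x=np.array([np.cos(a),np.sin(a)]);y=np.array([-x[1],x[0]])
print('c',p+.057*x-.024*y)
E
python3 -m crank '[[0.085,0,0,0,-1],[0.085,0,0,0,-1],[0,0,-0.1,0,-1],[0,0,-0.13,0,-1],[0,0,-0.1,0,-1],[0,0,0,0,-1],[0,0,0,0,-1],[0,0,0,0,-1]]' >/dev/null
python3 -c "
from h import *
go(.6399,.1087,-9.6,.0065)"
```

```text
c [0.63980599 0.10927629]
t 17.53 tcp [0.6419 0.1091 0.0473] yaw -9.5 tilt [ 0.001  0.    -1.   ] w 0.0145 gf 49.05967175960541 F [ 0.7  0.4 -1.9] q [-0.44  0.66  0.25  1.76 -0.22  0.75  1.33]
need units [-0.01  -0.002 -0.204] turn -0.003
```

```bash
python3 -m crank '[[-0.008,0,-0.1,0,-1],[0,0,-0.07,0,-1],[0,0,-0.03,0,-1],[0,0,0,0,-1],[0,0,0,0,-1]]'
python3 -m crank '[[0,0,0,0,-0.3],[0,0,0,0,-0.3],[0,0,0,0,-0.3],[0,0,0,0,-0.3],[0,0,0.05,0,-0.3],[0,0,0.15,0,-0.3],[0,0,0.19,0,0],[0,0,0.19,0,0]]'
python3 -c "
from h import *
go(.4736,-.28,28.7,.11)"
```

```text
clock: 17.95
tcp_pos: [0.6404, 0.109, 0.0067]
orientation: [0.26, 3.13, 0.0]
contact_force: [-0.4, -0.2, -1.6]
grip_width: 0.0144
gripper_force: 49.6
clock: 18.62
tcp_pos: [0.6393, 0.1086, 0.1234]
orientation: [-0.26, -3.129, 0.001]
contact_force: [0.2, 0.9, 0.4]
grip_width: 0.0425
gripper_force: 0.0
t 18.62 tcp [0.6393 0.1086 0.1234] yaw -9.5 tilt [-0.002 -0.001 -1.   ] w 0.0425 gf 0.0 F [0.2 0.9 0.4] q [-0.47  0.56  0.28  1.73 -0.19  0.88  1.3 ]
need units [-0.829 -1.943 -0.067] turn 0.849
```

```bash
python3 -m crank '[[-0.069,-0.162,0,0.071,0],[-0.069,-0.162,0,0.071,0],[-0.069,-0.162,0,0.071,0],[-0.069,-0.162,0,0.071,0],[-0.069,-0.162,0,0.071,0],[-0.069,-0.162,0,0.071,0]]' >/dev/null
python3 -m crank '[[-0.069,-0.162,0,0.071,0],[-0.069,-0.162,0,0.071,0],[-0.069,-0.162,0,0.071,0],[-0.069,-0.162,0,0.071,0],[-0.069,-0.162,0,0.071,0],[-0.069,-0.162,0,0.071,0],[0,0,0,0,0],[0,0,0,0,0]]' >/dev/null
python3 -m crank '[[0,0,0,0,0]]' >/dev/null
python3 - <<'E'
from h import *
go(.4736,-.28,28.7,.04)
im=r.grab_frame('wrist');cv2.imwrite('pics/w7.png',im)
E
```

```text
t 19.87 tcp [ 0.4747 -0.2797  0.1227] yaw 28.8 tilt [ 0.001  0.    -1.   ] w 0.0427 gf 0.0 F [-0.2  0.2  0.6] q [ 0.27  0.41  0.19  1.96 -0.11  0.78  2.59]
need units [-0.006 -0.001 -0.413] turn -0.002
```

View pics/w7.png

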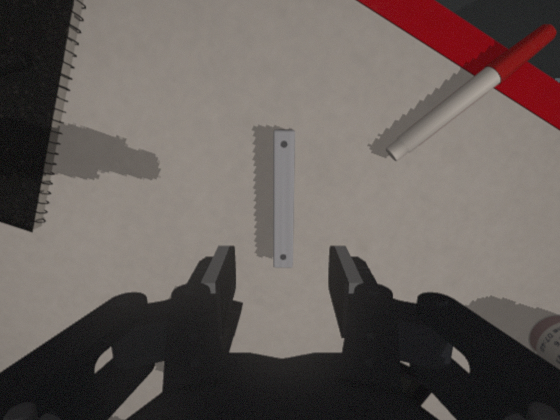

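Wrist view: bar_110 with holes at (284,144) and (283,257), aligned, and nothing near the fingers.

```bash
python3 - <<'E'
from h import *
p=ray(r.camera_model('wrist'),[[284,144],[283,257]],.016);print(p.mean(0))
E
python3 -m crank '[[0,0,-0.1,0,0],[0,0,-0.13,0,0],[0,0,-0.13,0,0],[0,0,-0.1,0,0],[0,0,-0.07,0,0],[0,0,0,0,0],[0,0,0,0,0],[0,0,0,0,0]]' >/dev/null
python3 -c "
from h import *
go(.474,-.28,28.7,.002)"
```

```text
[ 0.47586694 -0.27798672  0.016     ]
t 20.58 tcp [ 0.4756 -0.2793  0.017 ] yaw 28.9 tilt [ 0.001 -0.    -1.   ] w 0.0428 gf 0.0 F [ 0.9 -0.8  0.9] q [ 0.3   0.58  0.15  2.01 -0.15  0.56  2.63]
need units [-0.008 -0.003 -0.075] turn -0.005
```

```bash
python3 -m crank '[[0,0.002,-0.04,0,0],[0,0,-0.035,0,0],[0,0,0,0,0],[0,0,0.005,0,-1],[0,0,0,0,-1],[0,0,0,0,-1],[0,0,0,0,-1],[0,0,0,0,-1]]'
python3 -m crank '[[0,0,0,0,-1],[0,0,0.05,0,-1],[0,0,0.1,0,-1],[0,0,0.15,0,-1],[0,0,0.15,0,-1],[0,0,0.1,0,-1],[0,0,0,0,-1]]' >/dev/null
python3 -c "
from h import *
go(.600,-.125,-0.3,.11)"
```

```text
clock: 21.25
tcp_pos: [0.4747, -0.2798, 0.0025]
orientation: [-0.782, 3.042, -0.001]
contact_force: [0.2, 0.3, 3.7]
grip_width: 0.0145
gripper_force: 50.4
t 21.83 tcp [ 0.4767 -0.2807  0.1166] yaw 28.8 tilt [ 0.007 -0.003 -1.   ] w 0.0146 gf 49.71214950084686 F [ 0.6  0.1 -1.2] q [ 0.27  0.42  0.19  1.97 -0.11  0.76  2.6 ]
need units [ 0.616  0.779 -0.033] turn -0.648
```

```bash
python3 -m crank '[[0.087,0.108,0,-0.108,-1],[0.087,0.108,0,-0.108,-1],[0.087,0.108,0,-0.108,-1],[0.087,0.108,0,-0.108,-1],[0.087,0.108,0,-0.108,-1],[0.087,0.108,0,-0.108,-1],[0,0,0,0,-1],[0,0,0,0,-1]]' >/dev/null
python3 -m crank '[[0,0,0,0,-1]]' >/dev/null
python3 - <<'E'
from h import *
go(.627,-.099,-0.3,.05)
im=r.grab_frame('wrist');cv2.imwrite('pics/w8.png',im)
E
```

```text
t 22.58 tcp [ 0.5777 -0.1499  0.1111] yaw -0.2 tilt [-0.002 -0.    -1.   ] w 0.0149 gf 49.62439298629761 F [-0.3 -0.8 -2.1] q [-0.07  0.5   0.29  1.86 -0.19  0.8   1.89]
need units [ 0.246  0.255 -0.306] turn -0.001
```

View pics/w8.png

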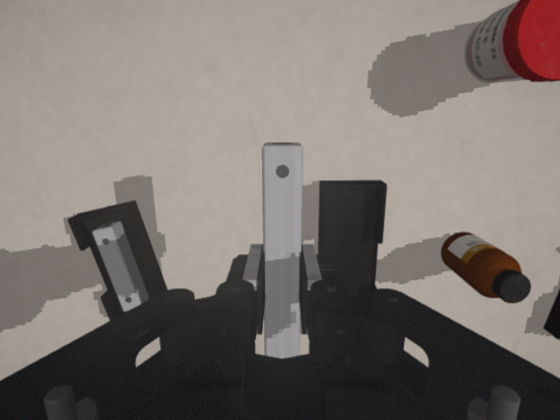

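Wrist view: bar_70 lies in tray_70 at (118,262). tray_110's near rim corners are (319,182) and (384,182). The bottle and jar are untouched.

```bash
python3 - <<'E'
from h import *
p=ray(r.camera_model('wrist'),[[319,182],[384,182]],.016)[:,:2];d=p[1]-p[0]
print(p.mean(0)+[.067,0],np.linalg.norm(d),np.degrees(np.arctan2(-d[0],d[1])))
go(.627,-.099,-.3,.05)
E
```

```text
[ 0.62708389 -0.1005815 ] 0.047035062626697745 -0.3480732354186814
t 22.63 tcp [ 0.5775 -0.1508  0.1114] yaw -0.3 tilt [-0.002 -0.    -1.   ] w 0.0144 gf 49.624101519584656 F [-0.7 -0.5 -2.2] q [-0.07  0.5   0.29  1.87 -0.19  0.8   1.88]
need units [ 0.247  0.259 -0.307] turn 0.001
```

```bash
python3 -m crank '[[0.121,0.128,0,0,-1],[0.12,0.128,0,0,-1],[0,0,-0.1,0,-1],[0,0,-0.13,0,-1],[0,0,-0.1,0,-1],[0,0,0,0,-1],[0,0,0,0,-1],[0,0,0,0,-1]]' >/dev/null
python3 -c "
from h import *
go(.626,-.0995,-.3,.0065)"
```

```text
t 23.3 tcp [ 0.6273 -0.1     0.0472] yaw -0.4 tilt [ 0.001 -0.    -1.   ] w 0.0145 gf 49.614771008491516 F [ 0.1  0.1 -2.1] q [-0.12  0.64  0.25  1.8  -0.23  0.73  1.82]
need units [-0.007  0.003 -0.203] turn 0.002
```

```bash
python3 -m crank '[[-0.007,0.003,-0.1,0,-1],[0,0,-0.07,0,-1],[0,0,-0.03,0,-1],[0,0,0,0,-1],[0,0,0,0,-1]]'
python3 -m crank '[[0,0,0,0,-0.3],[0,0,0,0,-0.3],[0,0,0,0,-0.3],[0,0,0,0,-0.3],[0,0,0.05,0,-0.3],[0,0,0.15,0,-0.3],[0,0,0.19,0,0],[0,0,0.19,0,0]]'
python3 -m crank '[[0,0,0.19,0,0],[0,0,0.19,0,0],[-0.1,0,0.1,0,0],[-0.15,0,0,0,0],[-0.15,0,0,0,0],[-0.15,0,0,0,0],[-0.1,0,0,0,0],[0,0,0,0,0]]' >/dev/null
python3 -m crank '[[0,0,0,0,0],[0,0,0,0,0]]' >/dev/null
python3 - <<'E'
from h import *
st()
im=r.grab_frame('wrist');cv2.imwrite('pics/w9.png',im)
im=r.grab_frame('top');cv2.imwrite('pics/t9.png',cv2.resize(im[110:280,110:470],None,fx=2.2,fy=2.2,interpolation=2))
E
```

```text
clock: 23.72
tcp_pos: [0.626, -0.0984, 0.0067]
orientation: [0.009, 3.141, -0.0]
contact_force: [0.8, -0.4, -2.0]
grip_width: 0.0144
gripper_force: 50.3
clock: 24.38
tcp_pos: [0.6249, -0.0981, 0.1235]
orientation: [-0.009, -3.14, 0.0]
contact_force: [0.5, -0.1, 0.0]
grip_width: 0.0428
gripper_force: 0.0
t 25.22 tcp [ 0.4967 -0.098   0.219 ] yaw -0.3 tilt [ 0.002  0.    -1.   ] w 0.043 gf 0.0 F [0.7 0.4 0.5] q [-0.22  0.21  0.33  1.99 -0.09  0.95  1.73]
```

View pics/w9.png

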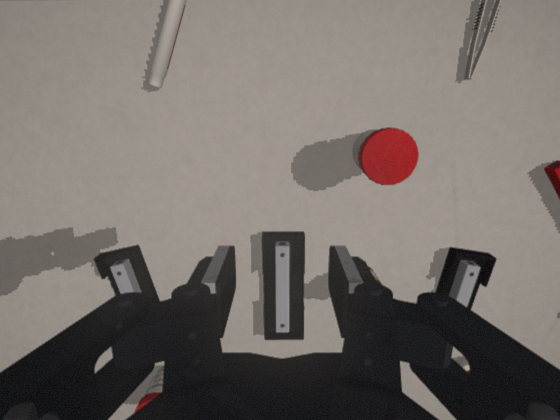

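View pics/t9.png

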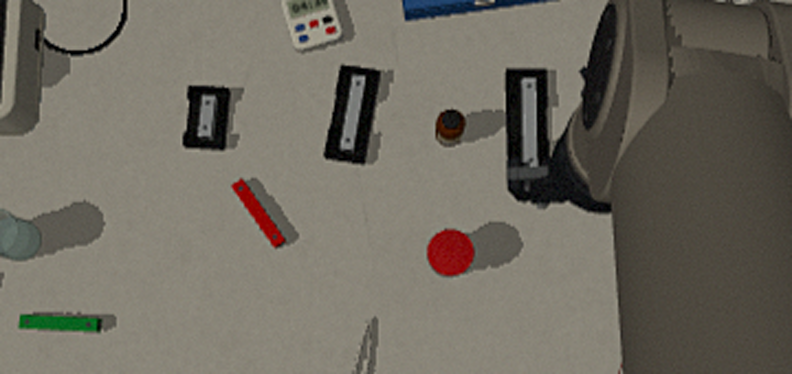

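The two views show bar_110 flat in its tray at (283,286) in the wrist picture. bar_50 and bar_90 are in theirs at (207,117) and (352,113) in the top crop, and bar_70 lay in its tray at (118,262) in the earlier wrist picture. The jar (450,252) and bottle (450,125) are where they were. Handing in.

```bash
python3 -c "
from bench import r
print(r.hand_in())"
```

```text
the job is handed in; nothing more can be done
None
```

I laid all four bars flat in their matching trays, shortest to longest, left the jar and bottle where they stood, and handed the job in at about 25 s on the robot clock; no verdict was returned.

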